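# Set a ceramic plate square on two gauge spacers

## Robot

A 6-joint arm with a two-finger parallel gripper is mounted at the origin on a cart in front of the work surface, level with it; the furniture and walls round the work are solid. World frame = base frame: x ahead of the robot, y to its left, z up, the work surface at z = 0. Lengths are in m, angles in rad, forces in N, time in s.
With the tool pointing down it reaches from about 0.375 to 0.9 m from the base axis. Payload 3.1 kg.
Tool frame: the origin (TCP) lies at the very end of the fingers, on their centre line; the grasp point (between the pads) lies bot.grip_depth behind it (bot.grip_depth is the distance from the TCP to the grasp point, in m); z points along the fingers, y is the direction in which the jaws open and shut (so a half turn about z gives the same grasp; the last joint's range is limited). The gripper opens to 87 mm and grips with 3 to 60 N. Pads are 19 mm wide; open, the fingers measure 117 mm over their backs; the gripper's body (75 mm by 190 mm) begins 51 mm behind the grasp point.
Start: joints at [1.065, 0.527, 1.433, -0, 1.181, -0.178], TCP at [0.201, 0.592, 0.223] pointing down, gripper open.
Joint ranges: [-3.08, 3.08], [-0.75, 2.2], [0.22, 2.44], [-1.43, 4.57], [0, 2.65], [-2.85, 2.85]. Speed limits (rad/s): [2.79, 2.79, 3.14, 3.14, 3.14, 3.14].

## Interface

Orientations are given as a unit quaternion [x, y, z, w].
In Python, from rig import read_state, viewer, bot, spotter gives the robot as it stands.
- The arm moves only by the tool arm_command, never from a script. Its argument "motion" is a list of rows, each a list of 2 entries, a list of its own where there are three numbers: the shift along the tool's x, y, z scaled (see below), then the turn, a rotation vector about the tool's x, y, z scaled (see below). In form: [[[x, y, z], [rx, ry, rz]], ...]. A call has 1 to 10 rows; each row shifts and turns the commanded pose from where the row before left it, along the tool's axes as they then stand; what a row does not reach is not made up. The controller multiplies each number of a shift by 0.06 m and each number of a turn by 0.15 rad. A row lasts 1/8 s, in which the tool goes at most 62.5 mm and 10.7 degrees, less where a joint would pass 70% of its speed; a pose out of reach is approached as far as the arm can. A call with a number of a shift or a turn outside -1 to 1 is refused whole. A call with a gripper value outside its range is refused whole. "jaw" is the opening, from 0 (shut) to 1 (fully open), set as the call begins (left out, the last holds). The fingers move at their own pace and stop on an object; "grip_force" is the grip in N (left out, the last holds). Time passes only in rows, so rows that do not move let the fingers close. It gives the time, the measured TCP pose, the force and the opening at its end, in the units of the state.
- read_state(): the state, without advancing time (a new reading comes with each control period).
- viewer.capture(name): name is "side" or "top" or "wrist"; returns the picture (384x512x3 uint8, red, green, blue); there is no depth.
- viewer.camera_params(name): a dict with "K" (3x3 intrinsics, pixels), "world_to_cam" (4x4, takes a point from world to camera coordinates); the wrist camera has in their place "tool_from_camera" (4x4, takes a point from camera to tool coordinates, whose origin is the TCP and whose axes are the flange's). Camera axes: x right, y up, looking along -z (the intrinsics and any distortion apply to the point x, -y, -z); pixel columns grow to the right and rows downward; lengths in m; the calibration is good to about 2 mm. A picture is of the moment at which its call begins: read the wrist's pose just before it. camera_params takes no time and is no camera call.
- bot.finish_job(): hands the job in, once; it reports no verdict.
Trained networks look in the newest picture that a camera, given by its name, has taken for a name from the list of things; names that differ only in an ending like _2 or _b are one class to them, and where a whole thing is asked for, a point or a joint stands for the part that bears it (a point fixed in the world has none). Each returns a list of dicts, best first, with "confidence" (0 to 1); they miss things now and then, are a little off and sometimes report something else, mostly with a low value. They report only what shows in the picture. A call takes as long as a camera call.
- spotter.spot_in(camera, label): "extent" ([centre column, centre row, width, height] in pixels, round what is visible of it).
- spotter.masks_of(camera, label): "mask" (384x512 bool, what is visible of it) and "extent" ([centre column, centre row, width, height] in pixels, round what is visible of it).
- spotter.tip_of(camera, label): "centre" ([column, row] in pixels: a listed point, or the origin of a listed thing).
The state is a dict: "time_s": time; "joints": joint angles; "dq": joint speeds; "effort": joint torques, N m; "eef_pos": TCP position; "orientation": TCP orientation; "force": force on the tool from outside, world axes, zero at the start; "ft_torque": the same for the moment, N m; "gripper_width": finger opening in m.
Only numpy, scipy, OpenCV 4.12 (cv2) and the standard library are available. Lean on these libraries where they do the work, as an engineer would, in place of code of your own. Each camera call takes 0.05 s, during which the arm holds its last target. There are 200 camera calls.

## Task

Put each brass spacer upright into its gap between the white plate and the metal stops, down on the bed about midway along the stop: the thick one where the gap is wide enough for it (short stop), the thin one at the long stop. Then push with the fingertips on the middle of the plate's long edge facing the robot until it lies flush against both spacers and they against their stops, and finish while still holding it pressed there. Leave the bottle, tube, tape and carton where they stand.

Things in the scene. Friction and masses are not known exactly. Their poses are not given: they have to be found in the camera images.
- jig: Black flat bed plate of the gluing jig, fixed, 123 x 190 x 8 mm (x, y, z), with a thin white line along x in its middle. Origin at its underside, on the worktop; the bed's upper face is at z = +8 mm. The bed reaches from x = -55 to +68 mm and y = -95 to +95 mm. Its x axis points from the plate's side to the stops (away from the robot, turned by the jig's yaw of up to 0.2 rad); its y axis runs along the row of stops.
- stop_short: Short aluminium stop block, 24 mm deep (x) x 50 mm wide (y) x 16 mm high, fixed on the bed, with two screw heads on top (4 mm high). Origin at the centre of its underside, on the bed's upper face, at x = +45 mm and y = +40 or -40 mm in the jig (the two stops may be exchanged). Axes as the jig's. Its working face looks to -x, 12 mm from the origin. The thick spacer belongs at this face.
- stop_long: Long aluminium stop block, 40 mm deep (x) x 50 mm wide (y) x 16 mm high, otherwise as the short one and beside it. Its working face looks to -x, 20 mm from the origin, so it stands 8 mm further forward than the short stop's. The thin spacer belongs at this face.
- plate_centre (a point): White ceramic plate, loose, 50 (x) x 140 (y) x 16 mm (z), 0.2 to 0.35 kg, lying flat on the bed, long edges nearly parallel to the row of stops. The point is its centre. At the start its +x edge is 17 to 20 mm from the long stop's face, 25 to 28 mm from the short stop's. Push it at the other long edge, which faces the robot; it slides under 1 to 3 N.
- thick_spacer_centre (a point): Thick spacer, loose, standing upright on the worktop at the start, about 0.13 kg: a brass foot block 22 mm thick (x) x 36 mm wide (y) x 20 mm high, and on it a black grip fin 10 mm thick (x) x 22 mm wide (y) from 18 to 50 mm above the underside, centred. The point is on its axis, 25 mm above the underside. z up.
- thin_spacer_centre (a point): Thin spacer, loose, standing upright on the worktop at the start, about 0.09 kg: the same as the thick one in all but the thickness of its brass foot block, 14 mm (x). The point is on its axis, 25 mm above the underside. z up.
- bottle_centre (a point): Brown dropper bottle with white cap, 32 x 32 x 70 mm, loose, a bystander. The point is its centre.
- tube_centre (a point): Black lens tube, standing, 32 x 32 x 52 mm, loose, a bystander. The point is its centre.
- tape_roll_centre (a point): Roll of black tape, lying flat, 58 x 56 x 19 mm, loose, a bystander. The point is its centre.
- carton_centre (a point): Small brown carton with a red band, 59 x 121 x 36 mm, loose, a bystander. The point is its centre.

How it is judged:
By the outcome, as a careful person would: the job done as asked, in the order asked, and still so for the second after the job is handed in, while the arm keeps its last pose, push and grip.
It also fails if it takes over 72 s, if anything falls off the work surface, if the arm or the gripper's body presses on something with over 40 N, if the wrist force passes 120 N, or if a joint passes its speed limit or range.

## Working session

There is one attempt and no reset: what is moved stays moved. The work goes in short steps, Python scripts to look and compute and a tool call to move; the robot and the scene stay as the last step left them, time stands still between calls to the robot, and variables do not carry over. Pictures are saved under pics/ and viewed, about 8 in all and at most 12, crops included, and the job is handed in when it is done.

Besides the shell and the picture viewer there is one more tool, called after "Request:" in YAML: its name, and indented under it one key for each argument. arm_command: Moves the arm, as the interface text tells. Shifts and turns lie within -1 to 1; 1 stands for 0.06 m of shift or 0.15 rad of turn. Its arguments: {"type":"object","properties":{"motion":{"type":"array"},"jaw":{"type":"number"},"grip_force":{"type":"number"}},"required":["motion"]}

```bash
mkdir -p pics; cat > h.py <<'E'
import numpy as np, cv2
from rig import read_state, viewer, bot, spotter
from scipy.spatial.transform import Rotation as R
def cam(n, st=None):
    p=viewer.camera_params(n); K=np.array(p["K"])
    if "world_to_cam" in p: W=np.array(p["world_to_cam"])
    else:
        T=np.eye(4); T[:3,:3]=R.from_quat(st["orientation"]).as_matrix(); T[:3,3]=st["eef_pos"]
        W=np.linalg.inv(T@np.array(p["tool_from_camera"]))
    return K,W
def proj(K,W,P):
    c=W@np.append(P,1); c=c[:3]*[1,-1,-1]; q=K@c; return q[:2]/q[2]
def ray(K,W,uv,z):
    d=np.linalg.inv(K)@[uv[0],uv[1],1]; d=d*[1,-1,-1]; Rt=W[:3,:3].T
    o=-Rt@W[:3,3]; d=Rt@d; return o+d*(z-o[2])/d[2]
def save(n,im): cv2.imwrite("pics/"+n+".png",im[:,:,::-1])
E
python3 - <<'E'
from h import *
print(viewer.camera_params("top").keys(), bot.grip_depth)
s=read_state(); print(s["orientation"],s["force"],s["gripper_width"])
Z={"jig":0,"stop_short":.008,"stop_long":.008,"plate_centre":.016,"thick_spacer_centre":.025,"thin_spacer_centre":.025,"bottle_centre":.035,"tube_centre":.026,"tape_roll_centre":.0095,"carton_centre":.018}
for n in ["top","side"]:
    im=viewer.capture(n); save(n+"0",im); K,W=cam(n); print(n,-W[:3,:3].T@W[:3,3])
    for l,z in Z.items():
        for r in spotter.tip_of(n,l)[:2]: print(l,round(r["confidence"],2),np.round(r["centre"],1),ray(K,W,r["centre"],z).round(4))
a=cv2.imread("pics/top0.png");b=cv2.imread("pics/side0.png");cv2.imwrite("pics/b0.png",cv2.resize(np.vstack([a,b]),(0,0),fx=.78,fy=.78))
E
```

```text
dict_keys(['K', 'world_to_cam']) 0.0187
[ 1.63178530e-01  9.86595946e-01 -1.03809836e-03 -3.60137512e-04] [-0.05352069  0.2464279  -1.45028841] 0.08661528562105526
top [ 0.40753632 -0.02829541  1.28748312]
jig 0.76 [206.9 174.4] [0.5911 0.1564 0.    ]
jig 0.74 [148.3 205.6] [0.4864 0.3575 0.    ]
stop_short 0.66 [221.3 162.3] [0.6311 0.1057 0.008 ]
stop_long 0.67 [198.5 158.7] [0.6448 0.1841 0.008 ]
plate_centre 0.84 [210.  179.4] [0.5715 0.1436 0.016 ]
thick_spacer_centre 0.48 [184.5 215. ] [0.4517 0.228  0.025 ]
bottle_centre 0.47 [154.6 185.1] [0.5527 0.3268 0.035 ]
tube_centre 0.5 [316.5 214. ] [ 0.4489 -0.2124  0.026 ]
tube_centre 0.35 [147.7 203.9] [0.4906 0.3518 0.026 ]
tape_roll_centre 0.59 [144.6 204.6] [0.4894 0.3673 0.0095]
tape_roll_centre 0.33 [208.6 179. ] [0.5738 0.1492 0.0095]
carton_centre 0.83 [370.7 221.7] [ 0.4211 -0.3931  0.018 ]
side [0.41526767 0.82646517 0.52621365]
jig 0.96 [227.3 260.7] [0.5866 0.1673 0.    ]
stop_short 0.5 [210.4 245.2] [0.6381 0.1218 0.008 ]
stop_long 0.92 [202.1 262.2] [0.6405 0.189  0.008 ]
plate_centre 0.91 [232.9 252.8] [0.5745 0.1568 0.016 ]
thick_spacer_centre 0.47 [283.9 273. ] [0.4501 0.2266 0.025 ]
thin_spacer_centre 0.71 [293.1 206.7] [ 0.4445 -0.0607  0.025 ]
tube_centre 0.72 [289.3 186.7] [ 0.4623 -0.1845  0.026 ]
carton_centre 0.6 [300.6 167.9] [ 0.432 -0.354  0.018]
```

View pics/top0.png

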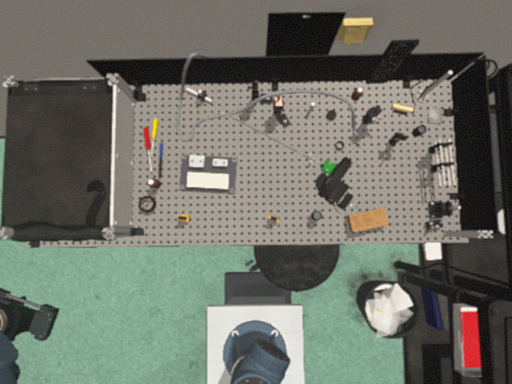

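View pics/side0.png

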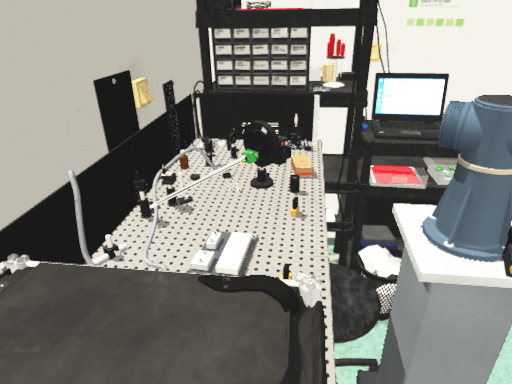

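The top view shows the jig at (208,175), spacers at (184,217) and (272,219), and a tall frame at the left (110–130, 75–240). The side view is consistent with this. I'll go round that frame and take a wrist view.

```bash
cat >> h.py <<'E'
def rows(pts, st=None, head=None):
    """waypoints -> tool-frame units for each leg (tool down, after turning to heading); pts world TCP"""
    st=st or read_state(); p=np.array(st["eef_pos"]); M=R.from_quat(st["orientation"])
    y=M.as_matrix()[:,1]; h=np.arctan2(y[1],y[0]); print("pos",p.round(4),"head",round(h,4))
    if head is not None:
        c,s=np.cos(head),np.sin(head); T=R.from_matrix(np.array([[-(-s),c,0],[-c,s,0],[0,0,-1]]).T.reshape(3,3).T if 0 else np.column_stack([[s,-c,0],[c,s,0],[0,0,-1]]))
        if np.dot(T.as_matrix()[:,1],y)<-.99: pass
        print("turn units",((M.inv()*T).as_rotvec()/.15).round(3)); M=T
    for q in pts:
        q=np.array(q); print("leg units",(M.inv().apply(q-p)/.06).round(3)); p=q
E
python3 - <<'E'
from h import *
print(np.array(viewer.camera_params("wrist")["tool_from_camera"]).round(3)); print(viewer.camera_params("wrist")["K"])
rows([[.22,.42,.26],[.32,.25,.28],[.46,.12,.30]],head=0.0)
rows([[.22,.42,.26],[.32,.25,.28],[.46,.12,.30]])
E
```

```text
[[ 0.001  0.965  0.261  0.07 ]
 [ 1.    -0.001  0.001  0.001]
 [ 0.001  0.261 -0.965 -0.162]
 [ 0.     0.     0.     1.   ]]
[[310.64305064   0.         252.89921267]
 [  0.         310.64305064 196.16059288]
 [  0.           0.           1.        ]]
pos [0.2012 0.5917 0.2225] head 1.243Traceback (most recent call last):
  File "<stdin>", line 3, in <module>
  File "h.py", line 22, in rows
    c,s=np.cos(head),np.sin(head); T=R.from_matrix(np.array([[-(-s),c,0],[-c,s,0],[0,0,-1]]).T.reshape(3,3).T if 0 else np.column_stack([[s,-c,0],[c,s,0],[0,0,-1]]))
                                     ~~~~~~~~~~~~~^^^^^^^^^^^^^^^^^^^^^^^^^^^^^^^^^^^^^^^^^^^^^^^^^^^^^^^^^^^^^^^^^^^^^^^^^^^^^^^^^^^^^^^^^^^^^^^^^^^^^^^^^^^^^^^^^^^
  File "scipy/spatial/transform/_rotation.pyx", line 1143, in scipy.spatial.transform._rotation.Rotation.from_matrix
ValueError: Non-positive determinant (left-handed or null coordinate frame) in rotation matrix 0: [[ 0.  1.  0.]
 [-1.  0.  0.]
 [ 0.  0. -1.]].
```

```bash
python3 - <<'E'
s=open('h.py').read().split("\n")
s=[("        c,s=np.cos(head),np.sin(head); T=R.from_matrix(np.column_stack([[-s,c,0],[c,s,0],[0,0,-1]]))" if "c,s=" in l else l) for l in s if "pass" not in l]
open('h.py','w').write("\n".join(s))
E
python3 - <<'E'
from h import *
rows([[.22,.42,.26],[.32,.25,.28],[.50,.13,.34]])
rows([[.22,.42,.26],[.32,.25,.28],[.50,.13,.34]],head=0.05)
E
```

```text
pos [0.2012 0.5917 0.2225] head 1.243
leg units [-1.218 -2.609 -0.624]
leg units [-2.49  -2.146 -0.333]
leg units [-3.484 -0.928 -1.   ]
pos [0.2012 0.5917 0.2225] head 1.243
turn units [ 0.    -0.     7.953]
leg units [-2.874  0.17  -0.624]
leg units [-2.913  1.523 -0.333]
leg units [-2.147  2.896 -1.   ]
```

Request:
arm_command:
  motion:
    - [[-0.3,-0.65,-0.16],[0,0,0]]
    - [[-0.3,-0.65,-0.16],[0,0,0]]
    - [[-0.3,-0.65,-0.16],[0,0,0]]
    - [[-0.3,-0.65,-0.16],[0,0,0]]
    - [[-0.62,-0.54,-0.08],[0,0,0]]
    - [[-0.62,-0.54,-0.08],[0,0,0]]
    - [[-0.62,-0.54,-0.08],[0,0,0]]
    - [[-0.62,-0.54,-0.08],[0,0,0]]

```text
time_s: 2.1
eef_pos: [0.319, 0.2489, 0.2807]
orientation: [0.163, 0.987, 0.0, 0.001]
force: [0.6, -0.1, 0.3]
gripper_width: 0.0871
```

Request:
arm_command:
  motion:
    - [[0,0,-0.2],[0,0,0.88]]
    - [[0,0,-0.2],[0,0,0.88]]
    - [[0,0,-0.2],[0,0,0.88]]
    - [[0,0,-0.2],[0,0,0.88]]
    - [[0,0,-0.2],[0,0,0.88]]
    - [[0,0,0],[0,0,0.88]]
    - [[0,0,0],[0,0,0.88]]
    - [[0,0,0],[0,0,0.88]]
    - [[0,0,0],[0,0,0.88]]

```text
time_s: 3.22
eef_pos: [0.3182, 0.2502, 0.3403]
orientation: [0.689, 0.725, 0.0, 0.0]
force: [-0.4, -0.2, -1.1]
gripper_width: 0.0871
```

Request:
arm_command:
  motion:
    - [[-0.43,0.58,0],[0,0,0]]
    - [[-0.43,0.58,0],[0,0,0]]
    - [[-0.43,0.58,0],[0,0,0]]
    - [[-0.43,0.58,0],[0,0,0]]
    - [[-0.43,0.58,0],[0,0,0]]
    - [[0,0,0],[0,0,0]]
    - [[0,0,0],[0,0,0]]

```text
time_s: 4.1
eef_pos: [0.4983, 0.1311, 0.3399]
orientation: [0.688, 0.726, -0.0, -0.001]
force: [-0.3, 0.6, -0.2]
gripper_width: 0.087
```

```bash
cat > look.py <<'E'
import sys
from h import *
def look(name, labels):
    Z={"jig":0,"stop_short":.008,"stop_long":.008,"plate_centre":.016,"thick_spacer_centre":.025,"thin_spacer_centre":.025}
    s=read_state(); im=viewer.capture("wrist"); save(name,im); K,W=cam("wrist",s); np.savez("pics/"+name,K=K,W=W)
    print(s["time_s"],np.round(s["eef_pos"],4),s["joints"])
    for l in labels:
        for r in spotter.tip_of("wrist",l)[:2]: print(l,round(r["confidence"],2),np.round(r["centre"],1),ray(K,W,r["centre"],Z[l]).round(4))
if __name__=="__main__": look(sys.argv[1],sys.argv[2:])
E
python3 look.py w1 jig stop_short stop_long plate_centre thick_spacer_centre thin_spacer_centre
```

```text
4.1 [0.4983 0.1311 0.3399] [ 3.99394951e-02  2.52715377e-01  1.54187554e+00  3.96337969e-04
  1.34846282e+00 -1.48386493e-02]
jig 0.58 [311.9 145. ] [0.5924 0.1573 0.    ]
stop_short 0.58 [332.5 173.9] [0.629  0.1138 0.008 ]
stop_long 0.87 [341.9 123.4] [0.6338 0.1937 0.008 ]
plate_centre 0.88 [301.  147.2] [0.5728 0.1545 0.016 ]
thick_spacer_centre 0.92 [222.4  87.9] [0.449  0.2344 0.025 ]
thin_spacer_centre 0.73 [344.9 123.9] [0.6336 0.1935 0.025 ]
thin_spacer_centre 0.58 [211.1 273.1] [ 0.4388 -0.0657  0.025 ]
```

View pics/w1.png

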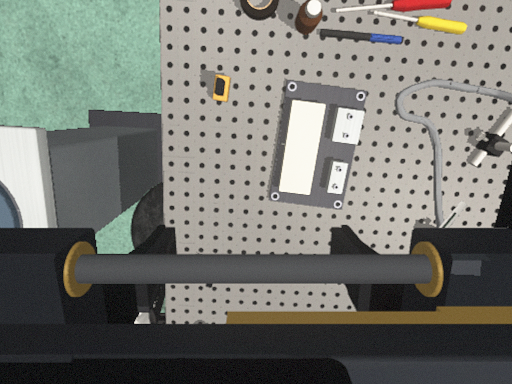

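Wrist view: jig centred at about (315,145), plate at (301,147), long stop at (347,125), short stop at (338,177). One spacer is at (222,88) and the other is hidden below the gripper. Next I'll take a closer view of the jig.

```bash
python3 -c "
from h import *
rows([[.59,.10,.22]],head=-.1)"
```

```text
pos [0.4986 0.1315 0.3404] head 0.0559
turn units [ 0.002 -0.     1.04 ]
leg units [-0.37   1.568  2.007]
```

Request:
arm_command:
  motion:
    - [[0,0,0],[0,0,0.52]]
    - [[0,0,0],[0,0,0.52]]
    - [[-0.09,0.39,0.5],[0,0,0]]
    - [[-0.09,0.39,0.5],[0,0,0]]
    - [[-0.09,0.39,0.5],[0,0,0]]
    - [[-0.09,0.39,0.5],[0,0,0]]
    - [[0,0,0],[0,0,0]]
    - [[0,0,0],[0,0,0]]
    - [[0,0,0],[0,0,0]]

```text
time_s: 5.58
eef_pos: [0.59, 0.1006, 0.2217]
orientation: [0.742, 0.671, 0.001, 0.001]
force: [-1.1, -0.4, -0.2]
gripper_width: 0.0871
```

```bash
python3 look.py w2 jig stop_short stop_long plate_centre; python3 - <<'E'
from h import *
s=read_state(); d=np.load("pics/w2.npz"); K,W=d["K"],d["W"]
for l,z in [("plate_centre",.024),("stop_short",.024),("stop_long",.024),("jig",.008)]:
    for r in spotter.masks_of("wrist",l)[:1]:
        c=max(cv2.findContours(r["mask"].astype(np.uint8),0,1)[0],key=cv2.contourArea)[:,0]
        P=np.array([ray(K,W,u,z)[:2] for u in c])*1000
        (cx,cy),(w,h),a=cv2.minAreaRect(P.astype(np.float32)); print(l,r["confidence"],cx,cy,w,h,a)
E
rows() { :; }; python3 -c "
from h import *
rows([[.449,.185,.22],[.449,.185,.14]],head=-.1)"
```

```text
5.575 [0.59   0.1006 0.2217] [-1.77736352e-02  4.91604262e-01  1.50387545e+00  7.71020354e-05
  1.14397577e+00  8.25147118e-02]
jig 0.8 [249.3 126.1] [0.5928 0.1562 0.    ]
jig 0.63 [285.6  92.3] [0.6392 0.1905 0.    ]
stop_long 0.89 [285.2  89.3] [0.6381 0.1935 0.008 ]
stop_long 0.37 [232.1 128.8] [0.5723 0.1555 0.008 ]
plate_centre 0.96 [230.3 128.4] [0.5709 0.1565 0.016 ]
stop_short 0.59 631.6572265625 111.21766662597656 50.9207649230957 23.749717712402344 85.41426086425781
stop_long 0.73 637.481689453125 190.69534301757812 49.230918884277344 40.552024841308594 84.64019775390625
jig 0.66 597.0922241210938 153.6509246826172 191.31459045410156 125.8099365234375 85.58151245117188
pos [0.59   0.1001 0.2203] head -0.101
turn units [ 0.001 -0.    -0.006]
leg units [ 1.173 -2.48   0.005]
leg units [0.    0.    1.333]
```

View pics/w2.png

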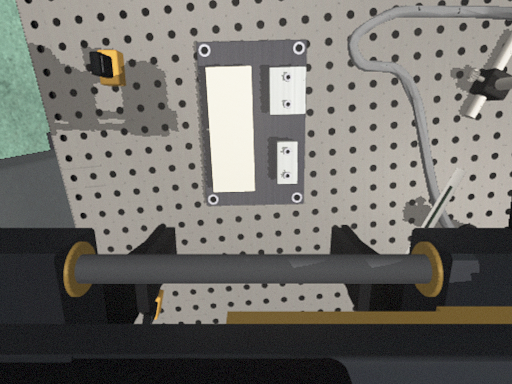

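View shows plate corners about (206,67)–(254,192), long stop (270–305, 67–115), short stop (277–298, 141–184), the +y spacer at (107,66). I'll fit the jig edges while moving to the spacer.

Request:
arm_command:
  motion:
    - [[0.23,-0.5,0],[0,0,0]]
    - [[0.23,-0.5,0],[0,0,0]]
    - [[0.23,-0.5,0],[0,0,0]]
    - [[0.23,-0.5,0],[0,0,0]]
    - [[0.23,-0.5,0.4],[0,0,0]]
    - [[0,0,0.4],[0,0,0]]
    - [[0,0,0.4],[0,0,0]]
    - [[0,0,0],[0,0,0]]
    - [[0,0,0],[0,0,0]]

```text
time_s: 7.15
eef_pos: [0.4484, 0.1839, 0.1487]
orientation: [0.742, 0.67, 0.0, 0.0]
force: [-0.0, 0.4, 1.1]
gripper_width: 0.0871
```

```bash
cat > rect.py <<'E'
from h import *
def rects(name,box,thr,z):
    d=np.load(f"pics/{name}.npz"); K,W=d["K"],d["W"]; g=cv2.imread(f"pics/{name}.png").min(2)
    x0,y0,x1,y1=box; m=np.zeros_like(g); m[y0:y1,x0:x1]=g[y0:y1,x0:x1]>thr
    out=[]
    for c in cv2.findContours(m,0,1)[0]:
        if cv2.contourArea(c)<150: continue
        P=np.array([ray(K,W,u,z)[:2] for u in c[:,0]])*1000
        r=cv2.minAreaRect(P.astype(np.float32)); print(name,np.round(r[0],1),np.round(r[1],1),round(r[2],2))
E
python3 - <<'E'
from rect import *
rects("w2",(200,55,310,200),150,.024)
E
python3 look.py w3 thick_spacer_centre thin_spacer_centre
python3 - <<'E'
from h import *
d=np.load("pics/w3.npz")
for l in ["thick_spacer_centre","thin_spacer_centre"]:
    for r in spotter.masks_of("wrist",l)[:1]:
        c=max(cv2.findContours(r["mask"].astype(np.uint8),0,1)[0],key=cv2.contourArea)[:,0]
        P=np.array([ray(d["K"],d["W"],u,.02)[:2] for u in c])*1000
        print(l,r["confidence"],cv2.minAreaRect(P.astype(np.float32)))
E
```

```text
w2 [632.8 111.6] [49.6 23.7] 85.46
w2 [655.5 113.9] [98.1  6. ] 87.0
w2 [640.8 190.8] [49.9 43.6] 86.54
w2 [571.8 152.9] [140.1  50.2] 86.03
7.15 [0.4484 0.1839 0.1487] [1.58037682e-01 4.55434435e-01 1.85392321e+00 3.75771600e-05
 8.31145175e-01 2.59233800e-01]
thick_spacer_centre 0.77 [243.9 136.6] [0.4466 0.2348 0.025 ]
thick_spacer_centre 0.87 ((445.1867980957031, 235.30892944335938), (35.39281463623047, 21.24028778076172), 84.30358123779297)
```

View pics/w3.png

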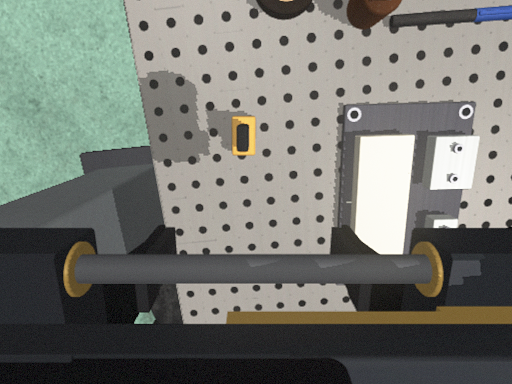

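Spacer at (244,136), foot 35×21 mm: the thick one, yaw about −0.1. Now I'll grasp its fin across the thickness.

```bash
python3 -c "
from h import *
rows([[.446,.235,.08],[.446,.235,.024]],head=-.1)"
```

```text
pos [0.4483 0.1839 0.1489] head -0.1011
turn units [ 0.011 -0.003 -0.007]
leg units [ 0.844 -0.124  1.148]
leg units [0.    0.    0.933]
```

Request:
arm_command:
  motion:
    - [[0.42,-0.06,0],[0,0,0]]
    - [[0.42,-0.06,0.35],[0,0,0]]
    - [[0,0,0.4],[0,0,0]]
    - [[0,0,0.4],[0,0,0]]
    - [[0,0,0.4],[0,0,0]]
    - [[0,0,0.33],[0,0,0]]
    - [[0,0,0.2],[0,0,0]]
    - [[0,0,0],[0,0,0]]
    - [[0,0,0],[0,0,0]]

```text
time_s: 8.52
eef_pos: [0.4462, 0.2348, 0.024]
orientation: [0.742, 0.67, 0.001, 0.0]
force: [0.1, 1.1, -0.4]
gripper_width: 0.0869
```

Request:
arm_command:
  motion:
    - [[0,0,0],[0,0,0]]
    - [[0,0,0],[0,0,0]]
    - [[0,0,0],[0,0,0]]
    - [[0,0,0],[0,0,0]]
    - [[0,0,0],[0,0,0]]
    - [[0,0,0],[0,0,0]]
    - [[0,0,0],[0,0,0]]
    - [[0,0,0],[0,0,0]]
  jaw: 0
  grip_force: 25

```text
time_s: 9.52
eef_pos: [0.4457, 0.2347, 0.0233]
orientation: [0.742, 0.671, -0.0, -0.0]
force: [0.3, 0.3, 0.5]
gripper_width: 0.0151
```

Request:
arm_command:
  motion:
    - [[0,0,0],[0,0,0]]
    - [[0,0,0],[0,0,0]]
    - [[0,0,0],[0,0,0]]
    - [[0,0,-0.2],[0,0,0]]
    - [[0,0,-0.4],[0,0,0]]
    - [[0,0,-0.4],[0,0,0]]
    - [[0,0,-0.4],[0,0,0]]
    - [[0,0,0],[0,0,0]]
    - [[0,0,0],[0,0,0]]

```text
time_s: 10.65
eef_pos: [0.4452, 0.2346, 0.1072]
orientation: [0.742, 0.671, -0.0, -0.0]
force: [0.4, 0.2, -1.1]
gripper_width: 0.0101
```

```bash
cat > held.py <<'E'
from h import *
def brass(name,ztop,view=True):
    s=read_state(); im=viewer.capture("wrist"); save(name,im); K,W=cam("wrist",s); np.savez("pics/"+name,K=K,W=W)
    h=cv2.cvtColor(im,cv2.COLOR_RGB2HSV); m=((h[...,0]>12)&(h[...,0]<32)&(h[...,1]>130)&(h[...,2]>90)).astype(np.uint8)
    m[:140]=0; m[258:]=0; m[:,:190]=0; m[:,315:]=0
    ys,xs=np.nonzero(m); print("px",xs.min(),xs.max(),ys.min(),ys.max(),"t",s["time_s"],"w",s["gripper_width"],s["eef_pos"])
    P=np.array([ray(K,W,u,ztop)[:2] for u in zip(xs,ys)])*1000
    r=cv2.minAreaRect(P.astype(np.float32)); print(np.round(r[0],1),np.round(r[1],1),r[2])
    M=R.from_quat(s["orientation"]); q=M.inv().apply(np.append(np.array(r[0])/1000,ztop)-s["eef_pos"])*1000; print("tool frame mm",q.round(1))
E
python3 -c "
from held import *
brass('w4',read_state()['eef_pos'][2]-.0035)
rows([[.55,.17,.10]],head=-.078)"
```

```text
px 216 290 203 257 t 10.65 w 0.01008073118911406 [0.44524859 0.23457057 0.10717012]
[446.9 241.1] [32.9 43.2] 84.24967193603516
tool frame mm [6.7 1.  3.5]
pos [0.445  0.2345 0.1068] head -0.101
turn units [-0.01   0.004 -0.154]
leg units [-0.935  1.829  0.113]
```

View pics/w4.png

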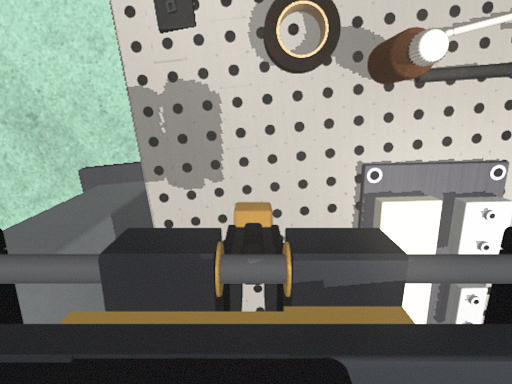

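The fin is held at 10.1 mm with brass visible at (234–272, 203–228), centred at column 253. I'll check the offset along the pad.

```bash
python3 - <<'E'
from h import *
a=cv2.imread("pics/w4.png")
print(a[198:232,242].tolist()); print(a[206,228:278].tolist()); print(a[220,228:278:1,2].tolist())
T=np.array(viewer.camera_params("wrist")["tool_from_camera"]);W=np.linalg.inv(T);K=np.array(viewer.camera_params("wrist")["K"])
for P in [(.018,.011,.0042),(.018,-.011,.0042),(.018,.011,.0242),(.018,-.011,.0242)]: print(P,proj(K,W,P))
E
```

```text
[[187, 196, 200], [187, 197, 201], [189, 198, 205], [171, 181, 191], [108, 145, 165], [63, 114, 146], [70, 118, 150], [67, 118, 149], [69, 119, 153], [72, 121, 152], [70, 121, 149], [66, 119, 150], [73, 127, 164], [82, 150, 192], [85, 158, 205], [86, 157, 202], [87, 159, 204], [85, 157, 203], [86, 159, 202], [85, 160, 202], [86, 160, 203], [86, 157, 203], [84, 156, 201], [84, 154, 201], [84, 155, 200], [87, 160, 204], [83, 158, 203], [86, 162, 206], [80, 146, 188], [58, 84, 102], [43, 42, 44], [45, 46, 47], [45, 45, 48], [45, 48, 50]]
[[184, 192, 201], [183, 191, 200], [186, 195, 201], [187, 197, 202], [188, 197, 201], [190, 199, 203], [173, 187, 193], [114, 144, 165], [64, 119, 149], [67, 118, 150], [71, 123, 154], [68, 120, 151], [75, 124, 155], [69, 120, 153], [69, 119, 153], [69, 122, 155], [73, 123, 155], [70, 122, 153], [68, 121, 152], [72, 121, 153], [69, 120, 152], [68, 120, 151], [66, 117, 148], [75, 125, 156], [67, 116, 149], [69, 119, 151], [68, 117, 151], [72, 122, 153], [66, 120, 153], [71, 121, 153], [70, 123, 155], [70, 121, 154], [72, 123, 155], [70, 122, 156], [72, 124, 156], [71, 124, 155], [70, 122, 156], [69, 121, 156], [71, 124, 156], [70, 122, 157], [75, 126, 159], [67, 119, 149], [58, 104, 136], [155, 170, 182], [192, 200, 204], [189, 198, 204], [188, 196, 203], [190, 199, 205], [189, 199, 204], [191, 199, 207]]
[205, 200, 201, 199, 201, 178, 175, 190, 194, 199, 200, 200, 203, 204, 201, 203, 204, 203, 205, 207, 204, 207, 207, 211, 206, 204, 203, 205, 207, 206, 204, 207, 203, 203, 206, 202, 201, 206, 203, 207, 206, 201, 187, 168, 170, 193, 204, 204, 209, 205]
(0.018, 0.011, 0.0042) [270.77787026 211.39627945]
(0.018, -0.011, 0.0042) [231.66798659 211.37585073]
(0.018, 0.011, 0.0242) [268.96735978 201.51830757]
(0.018, -0.011, 0.0242) [233.74848839 201.49857918]
```

```bash
python3 -c "
from h import *
rows([[.6065,.1128,.107],[.6065,.1128,.058]],head=-.078)"
```

```text
pos [0.445  0.2345 0.1068] head -0.101
turn units [-0.01   0.004 -0.154]
leg units [-1.812  2.842 -0.004]
leg units [0.    0.    0.817]
```

Request:
arm_command:
  motion:
    - [[-0.36,0.55,0],[0,0,-0.154]]
    - [[-0.36,0.57,0],[0,0,0]]
    - [[-0.36,0.57,0],[0,0,0]]
    - [[-0.36,0.57,0],[0,0,0]]
    - [[-0.36,0.57,0],[0,0,0]]
    - [[0,0,0.3],[0,0,0]]
    - [[0,0,0.3],[0,0,0]]
    - [[0,0,0.2],[0,0,0]]
    - [[0,0,0],[0,0,0]]
    - [[0,0,0],[0,0,0]]

```text
time_s: 11.95
eef_pos: [0.6059, 0.1136, 0.0596]
orientation: [0.734, 0.679, 0.0, 0.0]
force: [0.2, 0.5, -1.0]
gripper_width: 0.0098
```

```bash
cat > edges.py <<'E'
from h import *
def cap(name):
    s=read_state(); im=viewer.capture("wrist"); save(name,im); K,W=cam("wrist",s); np.savez("pics/"+name,K=K,W=W)
    rows([],s); print("t",s["time_s"],"F",np.round(s["force"],1))
    cv2.imwrite(f"pics/{name}c.png",cv2.resize(cv2.imread(f"pics/{name}.png")[60:260,150:400],(750,600),interpolation=cv2.INTER_CUBIC))
E
python3 -c "
from edges import *
cap('w5')"
```

```text
pos [0.6059 0.1136 0.0596] head -0.0771
t 11.95 F [ 0.2  0.5 -1. ]
```

View pics/w5c.png

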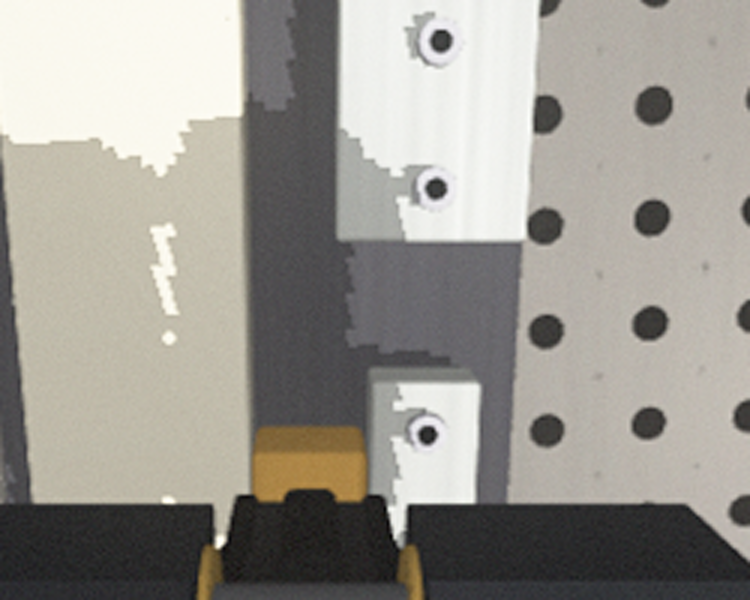

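Clean view: gap clear between the plate edge (crop col ≈247), long stop (337) and short stop (≈370), with the brass over it at (254–366). I'll compute the relative offsets.

```bash
python3 - <<'E'
from h import *
a=cv2.imread("pics/w5.png").astype(int); d=np.load("pics/w5.npz"); K,W=d["K"],d["W"]
c,s=np.cos(-.078),np.sin(-.078); J=np.array([[c,s],[-s,c]]); p=np.array([.6059,.1136])
def edge(row,c0,c1):
    g=a[row-1:row+2].sum(2).mean(0); e=np.diff(g)[c0:c1]; k=np.argmax(abs(e)); w=abs(e[max(0,k-1):k+2]); return c0+max(0,k-1)+(w*np.arange(len(w))).sum()/w.sum()+.5
def tool(col,row,z): return (J@(ray(K,W,(col,row),z)[:2]-p)*1000).round(2)
print("plate"); 
for r in [65,80,95,110,130,150,170,185,195,205]: e=edge(r,224,240); print(r,round(e,2),tool(e,r,.024))
print("long");
for r in [70,90,110,130,137]: e=edge(r,255,270); print(r,round(e,2),tool(e,r,.024))
print("short")
for r in [190,196,202,208,215]: e=edge(r,268,282); print(r,round(e,2),tool(e,r,.024),tool(e,r,.008))
print("brass front face/top")
for r in [205,208,213,218]: l=edge(r,230,240); q=edge(r,266,275); print(r,l,q,tool(l,r,.0463),tool(q,r,.0463),tool(l,r,.0563),tool(q,r,.0563))
for cc in [245,265]: print(np.abs(np.diff(a[195:228,cc].sum(1))).tolist())
print(a[196:204,277].sum(1), a[200,268:300].sum(1))
rows([[.6059,.1136,.0313]])
E
```

```text
plate
65 229.74 [-12.82  98.82]
80 230.34 [-12.61  90.46]
95 230.57 [-12.62  81.91]
110 230.46 [-12.83  73.14]
130 230.63 [-12.94  61.12]
150 231.51 [-12.59  48.7 ]
170 231.68 [-12.69  35.86]
185 231.75 [-12.8   25.93]
195 232.57 [-12.36  19.17]
205 232.74 [-12.36  12.29]
long
70 262.67 [ 6.7  96.09]
90 262.45 [ 6.68 84.82]
110 261.75 [ 6.37 73.18]
130 261.73 [ 6.46 61.16]
137 261.73 [ 6.51 56.86]
short
190 273.62 [14.63 22.61] [15.75 18.62]
196 280.7 [19.37 18.53] [20.88 14.22]
202 273.6 [14.77 14.41] [15.91  9.75]
208 280.66 [19.56 10.25] [21.08  5.26]
215 273.32 [14.75  5.33] [15.89 -0.06]
brass front face/top
205 232.73856613102595 273.5153846153846 [-10.89  19.01] [13.16 19.05] [-10.23  22.03] [12.45 22.06]
208 232.7241813602015 272.74710424710423 [-10.92  17.16] [12.74 17.19] [-10.26  20.28] [12.06 20.31]
213 232.63649025069637 273.32675814751286 [-11.02  14.05] [13.15 14.09] [-10.36  17.35] [12.44 17.38]
218 232.63521126760563 273.2402376910017 [-11.07  10.92] [13.15 10.95] [-10.4   14.39] [12.44 14.42]
[3, 21, 13, 1, 1, 9, 22, 26, 2, 7, 9, 2, 5, 2, 27, 43, 10, 7, 3, 1, 2, 8, 4, 7, 2, 5, 11, 29, 115, 104, 53, 17]
[8, 9, 8, 8, 5, 21, 27, 23, 1, 1, 3, 3, 3, 8, 22, 49, 18, 11, 17, 9, 5, 1, 6, 2, 4, 14, 6, 4, 8, 9, 31, 157]
[489 480 481 488 481 483 476 492] [221 226 230 215 282 333 416 474 484 481 488 489 485 492 492 476 482 441
 354 394 594 681 699 699 706 703 704 711 669 566 654 698]
pos [0.6063 0.1135 0.0599] head -0.0772
leg units [ 0.    -0.007  0.477]
```

Spacer is within the 27 mm gap with about 2–3 mm clearance each side. I'll shift +0.5 mm and lower.

Request:
arm_command:
  motion:
    - [[0,0.01,0.1],[0,0,0]]
    - [[0,0,0.12],[0,0,0]]
    - [[0,0,0.1],[0,0,0]]
    - [[0,0,0.08],[0,0,0]]
    - [[0,0,0.04],[0,0,0]]
    - [[0,0,0],[0,0,0]]
    - [[0,0,0],[0,0,0]]
    - [[0,0,0],[0,0,0]]

```text
time_s: 13.0
eef_pos: [0.6068, 0.113, 0.0332]
orientation: [0.734, 0.679, 0.0, 0.0]
force: [-1.2, 0.0, -1.1]
gripper_width: 0.0098
```

```bash
python3 -c "
from h import *
s=read_state();print(s['eef_pos'],s['force'])"
```

```text
[0.60679527 0.11304695 0.03319064] [-1.17929589  0.03140159 -1.0813536 ]
```

Request:
arm_command:
  motion:
    - [[0,0,0.02],[0,0,0]]
    - [[0,0,0],[0,0,0]]
    - [[0,0,0.01],[0,0,0]]
    - [[0,0,0],[0,0,0]]

```text
time_s: 13.5
eef_pos: [0.6067, 0.1131, 0.0312]
orientation: [0.734, 0.679, 0.0, 0.0]
force: [0.1, -0.8, -0.8]
gripper_width: 0.0098
```

Request:
arm_command:
  motion:
    - [[0,0,0.008],[0,0,0]]
    - [[0,0,0],[0,0,0]]
    - [[0,0,0],[0,0,0]]

```text
time_s: 13.88
eef_pos: [0.6067, 0.1131, 0.0311]
orientation: [0.734, 0.679, 0.0, 0.0]
force: [-1.3, 0.4, 4.9]
gripper_width: 0.0098
```

Request:
arm_command:
  motion:
    - [[0,0,0],[0,0,0]]
    - [[0,0,0],[0,0,0]]
    - [[0,0,0],[0,0,0]]
    - [[0,0,0],[0,0,0]]
    - [[0,0,-0.2],[0,0,0]]
    - [[0,0,-0.4],[0,0,0]]
    - [[0,0,-0.5],[0,0,0]]
    - [[0,0,-0.5],[0,0,0]]
    - [[0,0,0],[0,0,0]]
    - [[0,0,0],[0,0,0]]
  jaw: 0.5

```text
time_s: 15.12
eef_pos: [0.6061, 0.1131, 0.1265]
orientation: [0.734, 0.679, -0.0, -0.0]
force: [0.2, 0.7, -1.1]
gripper_width: 0.0434
```

```bash
python3 -c "
from h import *
rows([[.44,-.09,.125],[.44,-.105,.16]],head=-.078)"
```

```text
pos [0.6061 0.1131 0.1265] head -0.0779
turn units [-0.004  0.     0.001]
leg units [-3.59  -2.496  0.025]
leg units [-0.249  0.019 -0.583]
```

Request:
arm_command:
  motion:
    - [[-0.54,-0.35,-0.08],[0,0,0]]
    - [[-0.55,-0.36,-0.08],[0,0,0]]
    - [[-0.55,-0.36,-0.08],[0,0,0]]
    - [[-0.55,-0.36,-0.08],[0,0,0]]
    - [[-0.55,-0.36,-0.08],[0,0,0]]
    - [[-0.55,-0.36,0],[0,0,0]]
    - [[-0.55,-0.36,0],[0,0,0]]
    - [[0,0,0],[0,0,0]]
    - [[0,0,0],[0,0,0]]
  jaw: 1

```text
time_s: 16.25
eef_pos: [0.4384, -0.1047, 0.1501]
orientation: [0.734, 0.679, -0.0, -0.001]
force: [-0.1, -0.2, 0.4]
gripper_width: 0.087
```

```bash
python3 look.py w6 thin_spacer_centre thick_spacer_centre
python3 - <<'E'
from h import *
d=np.load("pics/w6.npz")
for r in spotter.masks_of("wrist","thin_spacer_centre")[:2]:
        c=max(cv2.findContours(r["mask"].astype(np.uint8),0,1)[0],key=cv2.contourArea)[:,0]
        P=np.array([ray(d["K"],d["W"],u,.02)[:2] for u in c])*1000
        print(r["confidence"],r["extent"],cv2.minAreaRect(P.astype(np.float32)))
E
```

```text
16.25 [ 0.4384 -0.1047  0.1501] [-4.83442766e-01  4.17292705e-01  1.93163620e+00  4.64521536e-04
  7.93987109e-01 -4.05052101e-01]
thin_spacer_centre 0.86 [248.2 146.7] [ 0.4382 -0.0632  0.025 ]
0.77 [249.4, 148.2, 24.7, 43.6] ((439.52813720703125, -66.911865234375), (37.425907135009766, 14.444757461547852), 72.18917846679688)
```

View pics/w6.png

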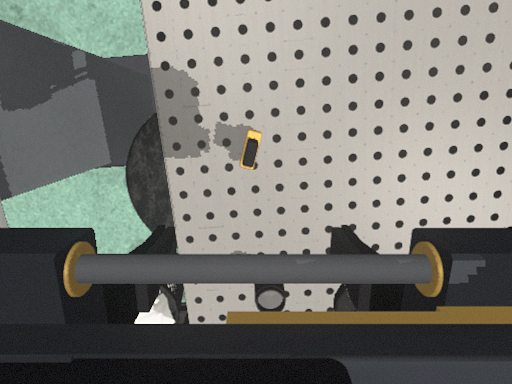

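Thin spacer at (250,148), 14 mm foot, turned about −0.31 rad. Let me settle its centre from the brass colour.

```bash
python3 - <<'E'
from h import *
d=np.load("pics/w6.npz"); K,W=d["K"],d["W"]; a=cv2.imread("pics/w6.png"); h=cv2.cvtColor(a,cv2.COLOR_BGR2HSV)
m=((h[...,0]>12)&(h[...,0]<32)&(h[...,1]>120)).astype(np.uint8); m[:125]=0;m[175:]=0;m[:,:235]=0;m[:,268:]=0
ys,xs=np.nonzero(m); c=cv2.convexHull(np.column_stack([xs,ys]))[:,0]
r=cv2.minAreaRect(np.array([ray(K,W,u,.02)[:2]*1000 for u in c],np.float32)); print(r)
def model(x,y,t,hx=.007,hy=.018):
    return [proj(K,W,(x+np.cos(t)*i*hx-np.sin(t)*j*hy,y+np.sin(t)*i*hx+np.cos(t)*j*hy,.02)) for i,j in [(1,1),(1,-1),(-1,-1),(-1,1)]]
b=a.copy()
for (x,y,t),col in [((.4388,-.0655,-.31),(255,0,0))]: cv2.polylines(b,[np.round(np.array(model(x,y,t))).astype(int)],True,col,1)
cv2.imwrite("pics/w6c.png",cv2.resize(np.hstack([a[115:185,220:285],b[115:185,220:285]]),(0,0),fx=5,fy=5,interpolation=0))
E
```

```text
((439.8630676269531, -66.2628173828125), (35.58643341064453, 13.445096015930176), 72.70083618164062)
```

View pics/w6c.png

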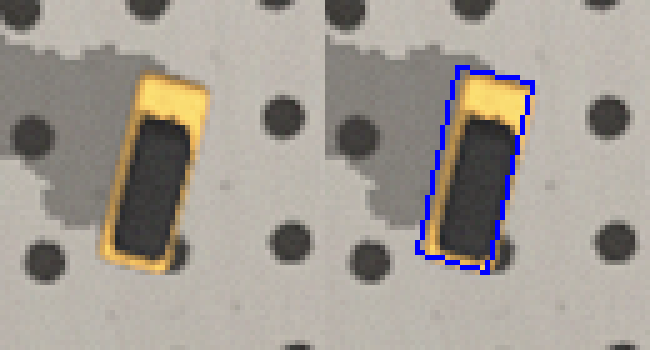

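```bash
python3 -c "
from h import *
rows([[.439,-.066,.09],[.439,-.066,.0235]],head=-.307)"
```

```text
pos [ 0.439  -0.1042  0.1505] head -0.0763
turn units [-1.000e-03 -1.000e-03  1.538e+00]
leg units [ 0.607 -0.192  1.008]
leg units [0.    0.    1.108]
```

The outline (blue) fits the brass; centre (0.439, −0.066), yaw −0.307.

Request:
arm_command:
  motion:
    - [[0,0,0],[0,0,0.77]]
    - [[0,0,0],[0,0,0.768]]
    - [[0.3,-0.1,0.3],[0,0,0]]
    - [[0.307,-0.092,0.35],[0,0,0]]
    - [[0,0,0.4],[0,0,0]]
    - [[0,0,0.4],[0,0,0]]
    - [[0,0,0.4],[0,0,0]]
    - [[0,0,0.266],[0,0,0]]
    - [[0,0,0],[0,0,0]]
    - [[0,0,0],[0,0,0]]

```text
time_s: 17.7
eef_pos: [0.4391, -0.0665, 0.024]
orientation: [0.807, 0.59, 0.0, 0.0]
force: [0.2, -0.2, 0.1]
gripper_width: 0.087
```

Request:
arm_command:
  motion:
    - [[0,0,0],[0,0,0]]
    - [[0,0,0],[0,0,0]]
    - [[0,0,0],[0,0,0]]
    - [[0,0,0],[0,0,0]]
    - [[0,0,0],[0,0,0]]
    - [[0,0,0],[0,0,0]]
    - [[0,0,0],[0,0,0]]
    - [[0,0,0],[0,0,0]]
    - [[0,0,0],[0,0,0]]
    - [[0,0,0],[0,0,0]]
  jaw: 0
  grip_force: 25

```text
time_s: 18.95
eef_pos: [0.4387, -0.0667, 0.0237]
orientation: [0.807, 0.59, 0.0, 0.0]
force: [-0.6, -0.5, -0.1]
gripper_width: 0.0098
```

```bash
python3 - <<'E'
from h import *
c,s=np.cos(-.078),np.sin(-.078)
# long-stop gap relative to w5 TCP (bias-corrected -0.6): plate -13.2 .. face +5.9 -> mid -3.6 ; stop centre 80 mm further along y than short (-0.5)
o=np.array([.6061,.11355]); t=o+np.array([c,s])*(-.0036)+np.array([-s,c])*.0795; print(t)
z=read_state()["eef_pos"][2]+.09
rows([[*read_state()["eef_pos"][:2],z]])
st=read_state(); st["eef_pos"]=[*st["eef_pos"][:2],z]; rows([[t[0],t[1],z],[t[0],t[1],.06]],st,head=-.078)
E
```

```text
[0.60870566 0.1930888 ]
pos [ 0.4387 -0.0667  0.0237] head -0.3085
leg units [-0.   0.  -1.5]
pos [ 0.4387 -0.0667  0.1137] head -0.3085
turn units [ 0.     0.    -1.537]
leg units [4.538 2.488 0.   ]
leg units [0.    0.    0.895]
```

Request:
arm_command:
  motion:
    - [[0,0,-0.3],[0,0,0]]
    - [[0,0,-0.4],[0,0,0]]
    - [[0,0,-0.4],[0,0,0]]
    - [[0,0,-0.4],[0,0,-0.77]]
    - [[0,0,0],[0,0,-0.767]]
    - [[0,0,0],[0,0,0]]

```text
time_s: 19.7
eef_pos: [0.4384, -0.0666, 0.1139]
orientation: [0.735, 0.678, 0.0, 0.0]
force: [0.1, 0.2, -1.2]
gripper_width: 0.0099
```

Request:
arm_command:
  motion:
    - [[0.567,0.311,0],[0,0,0]]
    - [[0.567,0.311,0],[0,0,0]]
    - [[0.567,0.311,0],[0,0,0]]
    - [[0.567,0.311,0],[0,0,0]]
    - [[0.567,0.311,0],[0,0,0]]
    - [[0.567,0.311,0],[0,0,0]]
    - [[0.567,0.311,0],[0,0,0]]
    - [[0.567,0.311,0],[0,0,0]]
    - [[0,0,0],[0,0,0]]
    - [[0,0,0],[0,0,0]]

```text
time_s: 20.95
eef_pos: [0.6073, 0.1926, 0.1126]
orientation: [0.734, 0.679, -0.001, -0.001]
force: [-0.9, 0.2, -0.9]
gripper_width: 0.0096
```

Request:
arm_command:
  motion:
    - [[0,0,0.3],[0,0,0]]
    - [[0,0,0.3],[0,0,0]]
    - [[0,0,0.28],[0,0,0]]
    - [[0,0,0],[0,0,0]]
    - [[0,0,0],[0,0,0]]
    - [[0,0,0],[0,0,0]]

```text
time_s: 21.7
eef_pos: [0.6093, 0.1931, 0.0616]
orientation: [0.734, 0.679, 0.001, 0.0]
force: [-0.4, 0.1, -0.9]
gripper_width: 0.0097
```

```bash
python3 -c "
from edges import *
cap('w7')"
```

```text
pos [0.6093 0.1931 0.0616] head -0.0781
t 21.7 F [-0.4  0.1 -0.9]
```

View pics/w7c.png

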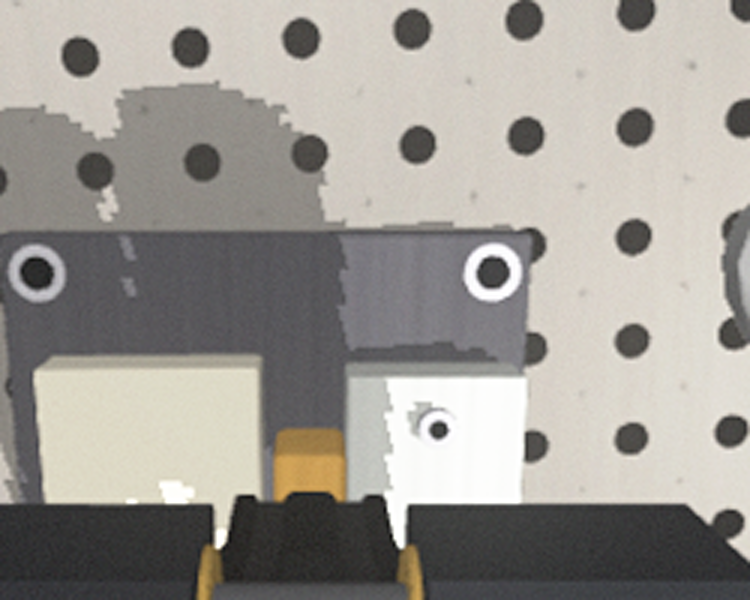

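Plate edge is at crop col 262, stop at 346, brass 274–346 (higher up): shift −1.2 mm, then lower.

Request:
arm_command:
  motion:
    - [[0,-0.02,0],[0,0,0]]
    - [[0,0,0.12],[0,0,0]]
    - [[0,0,0.12],[0,0,0]]
    - [[0,0,0.12],[0,0,0]]
    - [[0,0,0.08],[0,0,0]]
    - [[0,0,0.04],[0,0,0]]
    - [[0,0,0],[0,0,0]]
    - [[0,0,0],[0,0,0]]
    - [[0,0,0],[0,0,0]]

```text
time_s: 22.88
eef_pos: [0.6076, 0.1931, 0.0322]
orientation: [0.734, 0.679, 0.0, 0.0]
force: [-0.0, -0.2, -0.3]
gripper_width: 0.0097
```

Request:
arm_command:
  motion:
    - [[0,0,0.008],[0,0,0]]
    - [[0,0,0],[0,0,0]]
    - [[0,0,0],[0,0,0]]

```text
time_s: 23.25
eef_pos: [0.6076, 0.1931, 0.0317]
orientation: [0.734, 0.679, 0.0, 0.0]
force: [-0.8, -0.0, -0.4]
gripper_width: 0.0098
```

Request:
arm_command:
  motion:
    - [[0,0,0.01],[0,0,0]]
    - [[0,0,0],[0,0,0]]
    - [[0,0,0],[0,0,0]]

```text
time_s: 23.62
eef_pos: [0.6076, 0.1931, 0.0317]
orientation: [0.734, 0.679, 0.0, 0.0]
force: [-1.6, -1.0, 5.6]
gripper_width: 0.01
```

Contact felt at the expected height. Release, rise and turn so the camera looks from the stop side.

Request:
arm_command:
  motion:
    - [[0,0,0],[0,0,0]]
    - [[0,0,0],[0,0,0]]
    - [[0,0,0],[0,0,0]]
    - [[0,0,0],[0,0,0]]
    - [[0,0,-0.2],[0,0,0]]
    - [[0,0,-0.4],[0,0,0]]
    - [[0,0,-0.5],[0,0,0]]
    - [[0,0,-0.5],[0,0,0]]
    - [[0,0,-0.4],[0,0,0]]
    - [[0,0,0],[0,0,0]]
  jaw: 0.5

```text
time_s: 24.88
eef_pos: [0.6093, 0.1934, 0.154]
orientation: [0.734, 0.679, 0.003, 0.002]
force: [0.7, -0.2, -0.6]
gripper_width: 0.0432
```

```bash
python3 -c "
from h import *
rows([[.525,.158,.15]])
rows([[.525,.158,.15]],head=-1.649)"
```

```text
pos [0.6093 0.1934 0.154 ] head -0.078
leg units [-0.697 -1.355  0.058]
pos [0.6093 0.1934 0.154 ] head -0.078
turn units [ 0.025 -0.039 10.473]
leg units [-1.354  0.697  0.067]
```

Request:
arm_command:
  motion:
    - [[-0.23,-0.45,0],[0,0,0]]
    - [[-0.23,-0.45,0],[0,0,0]]
    - [[-0.23,-0.45,0],[0,0,0]]
    - [[0,0,0],[0,0,0.87]]
    - [[0,0,0],[0,0,0.87]]
    - [[0,0,0],[0,0,0.87]]
    - [[0,0,0],[0,0,0.87]]
    - [[0,0,0],[0,0,0.87]]
    - [[0,0,0],[0,0,0.87]]
  jaw: 0
  grip_force: 20

```text
time_s: 26.0
eef_pos: [0.5226, 0.158, 0.15]
orientation: [0.938, 0.345, -0.001, -0.0]
force: [-0.0, 0.3, 0.3]
gripper_width: 0.001
```

Request:
arm_command:
  motion:
    - [[0,0,0],[0,0,0.87]]
    - [[0,0,0],[0,0,0.87]]
    - [[0,0,0],[0,0,0.87]]
    - [[0,0,0],[0,0,0.87]]
    - [[0,0,0],[0,0,0.87]]
    - [[0,0,0],[0,0,0.9]]
    - [[0,0,0],[0,0,0]]
    - [[0,0,0],[0,0,0]]

```text
time_s: 27.0
eef_pos: [0.5231, 0.1581, 0.1505]
orientation: [0.999, -0.038, -0.001, 0.0]
force: [0.8, 0.1, 1.2]
gripper_width: 0.0007
```

```bash
python3 -c "
from edges import *
cap('w8')
s=read_state();print(s['joints'],s['gripper_width'])
rows([[.525,.158,.15]],head=-1.649)"
```

```text
pos [0.5231 0.1581 0.1505] head -1.6466
t 27.0 F [0.8 0.1 1.2]
[ 8.88997683e-02  5.21224981e-01  1.70008856e+00 -4.10628001e-05
  9.21081486e-01  1.73597259e+00] 0.0004668709734106801
pos [0.5232 0.1581 0.1506] head -1.647
turn units [0.001 0.005 0.013]
leg units [ 0.03  -0.001  0.011]
```

View pics/w8.png

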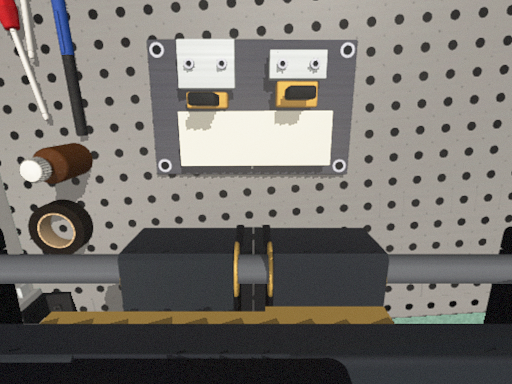

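Both spacers stand upright in their gaps: thin at (207,100) before the long stop, thick at (297,94) before the short one; plate at (178–332, 111–166). Next I'll measure the plate's middle and plan the push.

```bash
python3 - <<'E'
from rect import *
rects("w8",(150,35,350,170),150,.024)
# plate rows[571.8,152.9] earlier
rows([[.508,.1575,.15],[.508,.1575,.015]],head=-1.649)
E
```

```text
w8 [576.2 247. ] [ 4.7 52. ] 80.78
w8 [572.  152.9] [140.   49.7] 85.71
w8 [632.5 111.3] [49.9 23.3] 85.71
w8 [652.7 231.4] [11.1 12. ] 81.4
w8 [653.7 114.7] [94.9  3.1] 85.72
w8 [640.1 190.8] [49.8 41.5] 85.71
pos [0.5232 0.1581 0.1506] head -1.647
turn units [0.001 0.005 0.013]
leg units [-0.252  0.029  0.011]
leg units [0.   0.   2.25]
```

Request:
arm_command:
  motion:
    - [[-0.19,0.02,0],[0,0,0.013]]
    - [[0,0,0.45],[0,0,0]]
    - [[0,0,0.45],[0,0,0]]
    - [[0,0,0.45],[0,0,0]]
    - [[0,0,0.45],[0,0,0]]
    - [[0,0,0.3],[0,0,0]]
    - [[0,0,0.17],[0,0,0]]
    - [[0,0,0],[0,0,0]]
    - [[0,0,0],[0,0,0]]

```text
time_s: 28.18
eef_pos: [0.5124, 0.1579, 0.0155]
orientation: [0.999, -0.04, 0.001, -0.0]
force: [-0.8, 0.9, 0.1]
gripper_width: 0.0008
```

Request:
arm_command:
  motion:
    - [[0.1,0,0],[0,0,0]]
    - [[0.1,0,0],[0,0,0]]
    - [[0.08,0,0],[0,0,0]]
    - [[0.05,0,0],[0,0,0]]
    - [[0,0,0],[0,0,0]]
    - [[0,0,0],[0,0,0]]

```text
time_s: 28.92
eef_pos: [0.5314, 0.1562, 0.0147]
orientation: [0.999, -0.04, -0.0, 0.0]
force: [0.2, -0.0, -0.6]
gripper_width: 0.0004
```

Request:
arm_command:
  motion:
    - [[0.05,0,0],[0,0,0]]
    - [[0.04,0,0],[0,0,0]]
    - [[0.03,0,0],[0,0,0]]
    - [[0.03,0,0],[0,0,0]]
    - [[0,0,0],[0,0,0]]

```text
time_s: 29.55
eef_pos: [0.5381, 0.1556, 0.0147]
orientation: [0.999, -0.04, -0.003, 0.0]
force: [-6.3, 0.8, 4.4]
gripper_width: 0.0004
```

Request:
arm_command:
  motion:
    - [[0.015,0,0],[0,0,0]]
    - [[0.015,0,0],[0,0,0]]
    - [[0,0,0],[0,0,0]]

```text
time_s: 29.92
eef_pos: [0.5381, 0.1555, 0.0147]
orientation: [0.999, -0.04, -0.004, 0.0]
force: [-8.4, 1.8, 7.6]
gripper_width: 0.0005
```

Request:
arm_command:
  motion:
    - [[0.015,0,0],[0,0,0]]
    - [[0.015,0,0],[0,0,0]]
    - [[0,0,0],[0,0,0]]

```text
time_s: 30.3
eef_pos: [0.5394, 0.1554, 0.0146]
orientation: [0.999, -0.04, -0.005, 0.0]
force: [-8.3, 2.0, 7.0]
gripper_width: 0.0004
```

The vertical force of 7 N is unexpected, so I'll check the plate's motion from the image before pushing on.

```bash
python3 - <<'E'
from edges import *
from rect import rects
cap('w9'); s=read_state(); print(s['ft_torque'],s['eef_pos'])
rects("w9",(100,0,420,235),150,.024)
E
```

```text
pos [0.5394 0.1554 0.0146] head -1.6503
t 30.3 F [-8.3  2.   7. ]
[ 0.21277805  1.70306476 -0.04092292] [0.53943574 0.15540851 0.01465175]
w9 [575.2 146.9] [150.5  52.3] 85.44
w9 [632.4 111.5] [49.5 23. ] 85.5
w9 [653.7 118.2] [87.2  4.2] 85.53
w9 [640.1 190.9] [49.5 42.6] 85.66
```

View pics/w9.png

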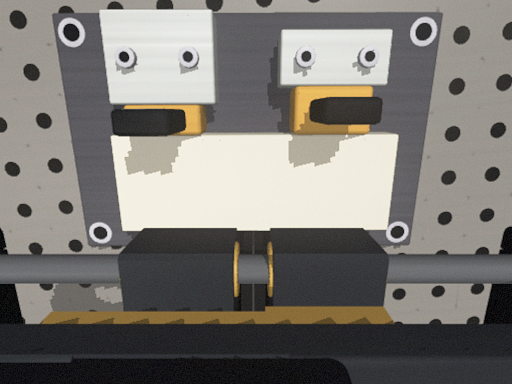

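Wrist view: plate top edge at row 133, thin spacer (125–205, 104–132), thick (292–372, 86–131), fingers on the middle, nothing fouled. The vertical force looks like friction at the edge, so I'll ease up slightly and push on.

Request:
arm_command:
  motion:
    - [[0,0,-0.012],[0,0,0]]
    - [[0.01,0,0],[0,0,0]]
    - [[0.01,0,0],[0,0,0]]
    - [[0,0,0],[0,0,0]]

```text
time_s: 30.85
eef_pos: [0.5395, 0.1555, 0.0147]
orientation: [0.999, -0.04, -0.006, 0.0]
force: [-9.6, 2.4, 4.4]
gripper_width: 0.0007
```

Request:
arm_command:
  motion:
    - [[0.01,0,0],[0,0,0]]
    - [[0.01,0,0],[0,0,0]]
    - [[0,0,0],[0,0,0]]

```text
time_s: 31.22
eef_pos: [0.5395, 0.1555, 0.0147]
orientation: [0.999, -0.04, -0.007, 0.0]
force: [-10.0, 1.4, 6.6]
gripper_width: 0.0008
```

```bash
python3 - <<'E'
from edges import *
cap('w10')
c,s=np.cos(-.0755),np.sin(-.0755); J=np.array([[c,s],[-s,c]]); o=np.array([.5896,.1543])
def run(n,rowsr,cols,z,dirn,msg):
    d=np.load(f"pics/{n}.npz"); a=cv2.imread(f"pics/{n}.png").astype(int)
    for cc in cols:
        g=a[:,cc-1:cc+2].sum(2).mean(1); e=np.diff(g)[rowsr[0]:rowsr[1]]*dirn; k=rowsr[0]+int(np.argmax(e)); r=k+.5
        print(msg,cc,r,(J@(ray(d["K"],d["W"],(cc,r),z)[:2]-o)*1000).round(1))
run("w8",(105,117),[185,240,260,325],.024,1,"w8 plate")
run("w8",(80,95),[185,230],.024,-1,"w8 long"); run("w8",(70,85),[275,320],.024,-1,"w8 short")
for n in ["w9","w10"]:
    run(n,(120,145),[130,215,240,260,280,380],.024,1,n+" plate")
    run(n,(92,112),[112,140,200,212],.024,-1,n+" long"); run(n,(72,95),[285,340,385],.024,-1,n+" short")
a=cv2.imread("pics/w10.png").astype(int); print("thin col195",a[96:140,195].tolist()); print("thick col300",a[80:138,300].tolist())
E
```

```text
pos [0.5395 0.1555 0.0147] head -1.6505
t 31.225 F [-10.    1.4   6.6]
w8 plate 185 110.5 [ 6.9 60.1]
w8 plate 240 110.5 [ 7.  10.8]
w8 plate 260 110.5 [ 7.  -7.1]
w8 plate 325 109.5 [  7.9 -65.3]
w8 long 185 87.5 [26.4 59. ]
w8 long 230 87.5 [26.5 19.4]
w8 short 275 77.5 [ 34.7 -20. ]
w8 short 320 78.5 [ 33.9 -59.3]
w9 plate 130 135.5 [11.3 57.1]
w9 plate 215 134.5 [11.7 16.1]
w9 plate 240 134.5 [11.6  4.1]
w9 plate 260 134.5 [11.6 -5.6]
w9 plate 280 134.5 [ 11.5 -15.2]
w9 plate 380 131.5 [ 12.8 -63.3]
w9 long 112 102.5 [26.6 63.8]
w9 long 140 108.5 [23.8 51. ]
w9 long 200 102.5 [26.4 22.6]
w9 long 212 102.5 [26.4 17. ]
w9 short 285 84.5 [ 34.3 -17.1]
w9 short 340 83.5 [ 34.6 -42.5]
w9 short 385 83.5 [ 34.6 -63.3]
w10 plate 130 136.5 [11.  57.1]
w10 plate 215 134.5 [11.8 16.1]
w10 plate 240 134.5 [11.8  4.1]
w10 plate 260 134.5 [11.8 -5.5]
w10 plate 280 132.5 [ 12.7 -15.1]
w10 plate 380 134.5 [ 11.6 -63.3]
w10 long 112 103.5 [26.3 63.8]
w10 long 140 109.5 [23.5 51. ]
w10 long 200 102.5 [26.6 22.6]
w10 long 212 102.5 [26.6 17. ]
w10 short 285 84.5 [ 34.4 -17. ]
w10 short 340 83.5 [ 3
[... 1025 characters left out ...]
90, 234], [93, 185, 234], [96, 185, 233], [99, 190, 234], [97, 185, 233], [99, 188, 234], [98, 189, 233], [94, 184, 232], [97, 187, 233], [89, 182, 230], [96, 188, 234], [94, 188, 233], [93, 190, 233], [95, 187, 232], [96, 184, 233], [98, 187, 233], [93, 183, 231], [96, 185, 232], [94, 188, 233], [94, 186, 232], [93, 185, 232], [96, 184, 231], [98, 186, 231], [95, 180, 230], [99, 186, 231], [93, 183, 229], [91, 181, 227], [91, 180, 227], [95, 183, 228], [93, 183, 229], [91, 169, 223], [78, 149, 194], [74, 145, 189], [78, 149, 194], [84, 151, 198], [74, 139, 181], [68, 123, 155], [66, 122, 155], [66, 115, 149], [64, 112, 141], [69, 105, 128], [114, 133, 140], [149, 164, 169], [153, 171, 176]]
```

Gaps are now about 14.8 and 22.5 mm, from 19.5 and 27 at the start, so nearly closed. A firmer push should seat everything.

Request:
arm_command:
  motion:
    - [[0.015,0,-0.006],[0,0,0]]
    - [[0.015,0,-0.006],[0,0,0]]
    - [[0,0,0],[0,0,0]]
    - [[0,0,0],[0,0,0]]

```text
time_s: 31.78
eef_pos: [0.5395, 0.1555, 0.0148]
orientation: [0.999, -0.04, -0.009, 0.0]
force: [-12.7, 2.8, 5.4]
gripper_width: 0.0003
```

Request:
arm_command:
  motion:
    - [[0.015,0,-0.006],[0,0,0]]
    - [[0.015,0,-0.006],[0,0,0]]
    - [[0,0,0],[0,0,0]]
    - [[0,0,0],[0,0,0]]

```text
time_s: 32.28
eef_pos: [0.5395, 0.1555, 0.0149]
orientation: [0.999, -0.04, -0.011, 0.001]
force: [-14.1, 4.4, 3.0]
gripper_width: 0.0004
```

```bash
python3 - <<'E'
from edges import *
cap('w11')
c,s=np.cos(-.0755),np.sin(-.0755); J=np.array([[c,s],[-s,c]]); o=np.array([.5896,.1543])
d=np.load("pics/w11.npz"); a=cv2.imread("pics/w11.png").astype(float)
def edge(ch,r0,r1,cc,sg):
    g=a[:,cc-2:cc+3,ch].mean(1); e=np.clip(np.diff(g)[r0:r1]*sg,0,None); k=int(np.argmax(e)); w=e[max(k-2,0):k+3]; r=r0+max(k-2,0)+(w*np.arange(len(w))).sum()/w.sum()+.5
    return r,(J@(ray(d["K"],d["W"],(cc,r),.024)[:2]-o)*1000).round(2)
for cc in [130,160,195,215,240,260,280,300,340,380]: print("plate",cc,*edge(0,122,145,cc,1))
for cc in [112,195,205,212]: print("long",cc,*edge(0,94,112,cc,-1))
for cc in [285,300,340,385]: print("short",cc,*edge(0,75,95,cc,-1))
E
```

```text
pos [0.5395 0.1555 0.0149] head -1.6505
t 32.275 F [-14.1   4.4   3. ]
plate 130 137.1637168141593 [10.81 56.97]
plate 160 136.9962962962963 [10.83 42.55]
plate 195 136.03450608930987 [11.23 25.71]
plate 215 135.0280612244898 [11.67 16.09]
plate 240 135.09701492537314 [11.59  4.08]
plate 260 134.32625482625483 [11.92 -5.52]
plate 280 132.96826758147512 [ 12.53 -15.12]
plate 300 135.20772442588728 [ 11.44 -24.75]
plate 340 134.96637744034706 [ 11.48 -43.99]
plate 380 134.09869848156183 [ 11.82 -63.2 ]
long 112 103.41816920943134 [26.37 63.58]
long 195 103.39189189189189 [26.26 24.87]
long 205 103.59972677595628 [26.15 20.21]
long 212 103.26273885350318 [26.29 16.94]
short 285 84.75602409638554 [ 34.33 -16.95]
short 300 84.67647058823529 [ 34.34 -23.86]
short 340 84.5 [ 34.36 -42.26]
short 385 84.29099099099099 [ 34.39 -62.98]
```

The plate is at a hard stop: no motion from 8 to 14 N. The pixels also show no dark gap between stop, brass and plate at either spacer. I'll hand in while pressing.

```bash
python3 -c "
from h import *
s=read_state();print(s['time_s'],s['eef_pos'],s['force']); bot.finish_job()"
```

```text
32.325 [0.53952861 0.15547276 0.01486484] [-14.45795349   3.83395966   2.9931576 ]
the job is handed in; nothing more can be done
```

Both spacers are in their gaps, and I handed the job in at 32.3 s with the closed fingertips pressing the middle of the plate's long edge at about 14 N. The thick spacer stands at the short stop and the thin one at the long stop. Both were set upright on the bed, near the middle of their stops, with contact felt at the expected height.

**What held:**
- The plate did not move at all as the push rose from 8 to 14 N.
- The last wrist picture showed no dark gap between stop, brass and plate in the columns I sampled at either spacer.

**What disagreed:**
- **Gap sizes:** the image put the closed gaps at about 15.0 and 22.7 mm, where flush would be 14 and 22 mm. I took the 0.7–1.0 mm as edge and calibration error, but I could not measure flushness any closer than that.
- **Force on the fingers:** the push also gave 3–7 N upward and about 4 N sideways. I took this as friction at the plate's edge.

The bottle, tube, tape and carton were not touched in any move I made. I did not check them again in a picture at the end.

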